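# Load the furniture-foot discs into the spring magazine

### The job

Load the two 60 mm round beech discs into the stack magazine, one at a time: set a disc flat between the guide posts and press it down against the spring until both side catches have snapped shut over it, then do the same with the second on top of the first. When you let go, both discs must stay lying flat, one on the other, below the shut catches; leave the wider disc, the square block and the hammer where they lie.

Things in the scene. Friction and masses are not known exactly. Their poses are not given: they have to be found in the camera images.
- magazine: Stack magazine fixed to the table, yaw within 0.6 rad. Dark steel base plate 150 (x) x 100 (y) x 12 mm; origin at the centre of its underside, on the table; z up is the stack's axis. Grey catch blocks (28 mm wide, 74 mm tall, 44 to 66 mm from the axis) on its +x and -x sides, each with a sprung steel catch 24 mm wide on top. Its +y and -y sides are open, for the fingers to hold a disc across y.
- mouth (a point): On the magazine's axis at the tips of four upright steel guide posts, 104 mm above the table. Posts 10 mm thick, centres at x +-30.3, y +-21.2 mm in the magazine's frame, tops pointed over the last 7 mm. They enclose a round space of 64 mm diameter; on the +y and -y sides the gap between two posts is 50 mm wide (x -25 to +25 mm).
- rest_level (a point): On the magazine's axis 83 mm above the table: within 2 mm of where the underside of a disc let go between the posts comes to rest, on the sloping tops of the two catches; its top then stands at about 103 mm. From there press it straight down, e.g. with shut fingertips on its middle. The same for the second disc, which pushes the first ahead of it.
- lip_level (a point): On the magazine's axis 74 mm above the table, level with the flat undersides of the two catch lips. The catches snap back over a disc when its top is below this; pressing the top to 68 mm above the table is ample, for either disc. The push needed rises to 8 N for the first disc and to 10 to 15 N for the second. Let go, the disc rises against the lips; let go too early, the spring lifts it out again.
- follower (a joint): Travel of the spring follower (aluminium disc of 47 mm diameter between the posts), m: 0 = up, empty, its top 68 mm above the table; grows as it goes down; 0.014 with one disc caught, 0.034 with two; stop at 0.042. Spring about 5 N at 0, growing 170 N per m.
- catch_a (a joint): Outward travel of the catch on the magazine's +x side, m: 0 = shut, its lip reaching to 26 mm from the axis; grows as a passing disc pushes it out (4 mm or a little more while the disc passes); stop at 0.010. It springs shut by itself (1 to 3 N).
- catch_b (a joint): The same for the catch on the -x side.
- disc_a: One of the two alike plain beech discs to load, 60 mm diameter, 20 mm thick, about 40 g, lying flat loose on the table; origin at the centre of its underside, z along its axis.
- disc_a_center (a point): Centre of disc_a, 10 mm above its underside.
- disc_b: The other 60 mm disc, like disc_a.
- disc_b_center (a point): Centre of disc_b, 10 mm above its underside.
- wide_disc: Bystander: wider beech disc, 84 mm diameter, 20 mm thick; too wide for the magazine. Origin at the centre of its underside. The two discs, the wide disc and the square block lie in any order at four places, two on the left and two on the right of the magazine.
- square_block: Bystander: square beech block 60 x 60 x 20 mm, origin at the centre of its underside.
- tack_hammer: Bystander: hammer 240 mm long lying on the table beyond the magazine, roughly along y.
Things that resemble listed ones, but are neither listed nor needed, are in the scene too. Leave any black look-alike of the disc_b alone. What is shaped like the disc_a but pink is not meant.

How it is judged:
On the way, in this order (a step that is already met when the one before it is completed fails the run):
1. one of the discs is pressed in and caught under both catches (((z of disc_a_center in the frame of magazine between 0.03 and 0.0665 m and horizontal distance between disc_a_center and magazine below 0.006 m and angle between the z axis of disc_a and the z axis of magazine, either way round below 0.08 rad) or (z of disc_b_center in the frame of magazine between 0.03 and 0.0665 m and horizontal distance between disc_b_center and magazine below 0.006 m and angle between the z axis of disc_b and the z axis of magazine, either way round below 0.08 rad)) and value of joint each of catch_a, catch_b below 0.002 m), for 0.2 s.
2. both discs are pressed in, one on the other, under both catches (z of disc_a_center in the frame of magazine between 0.03 and 0.0665 m and horizontal distance between each of disc_a_center, disc_b_center and magazine below 0.006 m and angle between the z axis of each of disc_a, disc_b and the z axis of magazine, either way round below 0.08 rad and z of disc_b_center in the frame of magazine between 0.03 and 0.0665 m and value of joint each of catch_a, catch_b below 0.002 m and value of joint follower above 0.03 m), for 0.2 s.
At the end, for the whole second after the job is handed in: Both 60 mm discs are in the magazine below the shut catches: each disc's centre 30 to 66.5 mm above the table, within 6 mm of the magazine's axis, tilted less than 0.08 rad and at rest; both catches within 2 mm of shut, the follower pushed down more than 30 mm (all of step 2 and linear speed of each of disc_a, disc_b below 0.02 m/s); the robot touches nothing.
It fails at once if the wide disc is moved more than 20 mm (distance of wide_disc from where it was at the start of the episode above 0.02 m).
It fails at once if the square block is moved more than 20 mm (distance of square_block from where it was at the start of the episode above 0.02 m).
It fails at once if the tack hammer is moved more than 20 mm (distance of tack_hammer from where it was at the start of the episode above 0.02 m).
It also fails if it takes over 64 s, if anything falls off the work surface, if the arm or the gripper's body presses on something with over 40 N, if the wrist force passes 120 N, or if a joint passes its speed limit or range.

### The arm

A 7-joint arm with a two-finger parallel gripper is mounted at the origin on the work surface. World frame = base frame: x ahead of the robot, y to its left, z up, the work surface at z = 0. Lengths are in m, angles in rad, forces in N, time in s.
With the tool pointing down it reaches from about 0.35 to 0.775 m from the base axis. Payload 3.1 kg.
Tool frame: the origin (TCP) lies midway between the tips of the shut fingers; the grasp point (between the pads) lies 19 mm behind it; z points along the fingers, y is the direction in which the jaws open and shut (so a half turn about z gives the same grasp; the last joint's range is limited). The gripper opens to 85 mm and grips with 20 to 120 N. Pads are 22 mm wide; open, the fingers measure 114 mm over their backs; the gripper's body (76 mm by 85 mm) begins 54 mm behind the grasp point. The pads swing forward as they close: fully open they stand 13 mm farther back than shut.
Start: joints at [1.18, 0.311, 0.014, 1.512, -0.004, 1.319, -0.027], TCP at [0.188, -0.517, 0.231] pointing down, gripper open.
Joint ranges: [-2.7, 2.7], [-0.3, 1.91], [-1.27, 1.3], [0.12, 2.57], [-1.44, 4.58], [0.2, 2.03], [-3.05, 3.05]. Speed limits (rad/s): [2.79, 2.79, 3.14, 3.14, 3.14, 3.14, 3.14].

### API

Orientations are given as a 3x3 rotation matrix whose columns are the frame's x, y, z axes.
In Python, from station import telemetry, capture, order, spotter gives the robot as it stands.
- The arm moves only by the tool servo_tool, never from a script. Its argument "targets" is a list that holds one entry, the list of rows, each a list of 7 numbers: the finger opening in mm, from 0 to 85.4, then the shift along the tool's x, y, z in mm, then the turn, a rotation vector about the tool's x, y, z in degrees. A call has 1 to 20 rows; each row shifts and turns the commanded pose from where the row before left it, along the tool's axes as they then stand; what a row does not reach is not made up. A row lasts 1/8 s, in which the tool goes at most 62.5 mm and 10.7 degrees, less where a joint would pass 70% of its speed; a pose out of reach is approached as far as the arm can. A call with a gripper value outside its range is refused whole. The fingers move at their own pace and stop on an object; the grip force is fixed at half the most. Time passes only in rows, so rows that do not move let the fingers close. It gives the time, the measured TCP pose, the force and the opening at its end, in the units of the state.
- telemetry.sense(): the state, without advancing time (a new reading comes with each control period).
- capture(name): name is "scene" or "top" or "wrist"; returns a dict with "img" (480x640x3 uint8, red, green, blue), "camera_matrix" (3x3 intrinsics, pixels), "T" (4x4, takes a point from camera to world coordinates). Camera axes: x right, y up, looking along -z (the intrinsics and any distortion apply to the point x, -y, -z); pixel columns grow to the right and rows downward; lengths in m; the calibration is good to about 2 mm. A picture is of the moment at which its call begins. There is no depth.
- order.close_job(): hands the job in, once; it reports no verdict.
Trained networks look in a picture, given as the dict that the camera call returned (one of the last four; its "shot" number tells which), for a name from the list of things; names that differ only in an ending like _2 or _b are one class to them, and where a whole thing is asked for, a point or a joint stands for the part that bears it (a point fixed in the world has none). Each returns a list of dicts, best first, with "score" (0 to 1); they miss things now and then, are a little off and sometimes report something else, mostly with a low value. They report only what shows in the picture. A call takes as long as a camera call. They do not tell look-alikes from the thing itself.
- spotter.masks_of(picture, label): "region" (480x640 bool, what is visible of it).
- spotter.mark_of(picture, label): "location" ([x, y, z] in m, in world coordinates, good to about 4 mm: a listed point, or the origin of a listed thing).
The state is a dict: "time": time; "qpos": joint angles; "qvel": joint speeds; "joint_torque": joint torques, N m; "ee_pos": TCP position; "ee_rot": TCP orientation; "ft_force": force on the tool from outside, world axes, zero at the start; "torque": the same for the moment, N m; "grip_width": finger opening in m.
Only numpy, scipy, OpenCV 4.12 (cv2) and the standard library are available. Lean on these libraries where they do the work, as an engineer would, in place of code of your own. Each camera call takes 0.05 s, during which the arm holds its last target.

## Working session

There is one attempt and no reset: what is moved stays moved. The work goes in short steps, Python scripts to look and compute and a tool call to move; the robot and the scene stay as the last step left them, time stands still between calls to the robot, and variables do not carry over. Pictures are saved under pics/ and viewed, and the job is handed in when it is done.

Besides the shell and the picture viewer there is one more tool, called after "Request:" in YAML: its name, and indented under it one key for each argument. servo_tool: Moves the arm, as the interface text tells. Its arguments: {"type":"object","properties":{"targets":{"type":"array","items":{"type":"array","items":{"type":"array","items":{"type":"number"}}}}},"required":["targets"]}

```bash
mkdir -p pics; ls
python3 - <<'E'
from station import telemetry,capture,spotter
import cv2,numpy as np
s=telemetry.sense(); print(s['time'],s['ee_pos'],np.round(s['ee_rot'],3).tolist(),s['grip_width'],s['ft_force'])
for n in ['top','scene']:
    p=capture(n); cv2.imwrite(f'pics/{n}0.png',p['img'][:,:,::-1])
    print(n,np.round(p['T'],3).tolist(),np.round(p['camera_matrix'],1).tolist(), [k for k in p])
    for l in ['disc_a','wide_disc','square_block','magazine','mouth','tack_hammer']:
        for r in spotter.mark_of(p,l): print(l,np.round(r['location'],4),round(r['score'],2))
E
```

```text
pics
0.0 [ 0.18772443 -0.51618023  0.23020732] [[0.94, 0.342, -0.001], [0.342, -0.94, 0.002], [-0.0, -0.002, -1.0]] 0.08553154759000058 [ 0.68063356  0.20174405 -0.02917068]
top [[0.002, 0.995, -0.096, 0.557], [-1.0, 0.001, -0.008, -0.005], [-0.008, 0.096, 0.995, 0.895], [0.0, 0.0, 0.0, 1.0]] [[434.8, 0.0, 323.4], [0.0, 434.8, 244.6], [0.0, 0.0, 1.0]] ['img', 'camera_matrix', 'T', 'shot']
disc_a [ 0.6001 -0.2895  0.0035] 0.97
disc_a [ 0.494  -0.3405  0.0046] 0.83
disc_a [ 0.7148  0.3246 -0.001 ] 0.77
wide_disc [ 4.718e-01  3.170e-01 -1.000e-04] 0.83
square_block [ 0.4394 -0.2437 -0.0008] 0.91
magazine [ 0.5503  0.0466 -0.0008] 0.9
mouth [0.5488 0.0522 0.104 ] 0.57
mouth [0.6062 0.2489 0.007 ] 0.34
tack_hammer [ 0.7915 -0.0161 -0.0028] 0.87
scene [[0.622, -0.667, 0.41, 1.017], [0.783, 0.536, -0.316, -0.338], [-0.009, 0.517, 0.856, 0.965], [0.0, 0.0, 0.0, 1.0]] [[513.1, 0.0, 319.6], [0.0, 513.1, 241.3], [0.0, 0.0, 1.0]] ['img', 'camera_matrix', 'T', 'shot']
disc_a [ 0.7084  0.3219 -0.0019] 0.94
disc_a [ 0.6069 -0.2876 -0.0018] 0.9
disc_a [ 0.606   0.2488 -0.0022] 0.84
disc_a [ 0.4987 -0.3403  0.002 ] 0.67
wide_disc [0.4681 0.3164 0.0028] 0.73
square_block [ 0.4424 -0.2427 -0.0009] 0.59
magazine [0.5505 0.0463 0.0074] 0.71
tack_hammer [ 0.7958 -0.0201  0.0023] 0.88
tack_hammer [0.5494 0.0489 0.0717] 0.54
tack_hammer [0.5451 0.0493 0.1049] 0.26
```

View pics/top0.png

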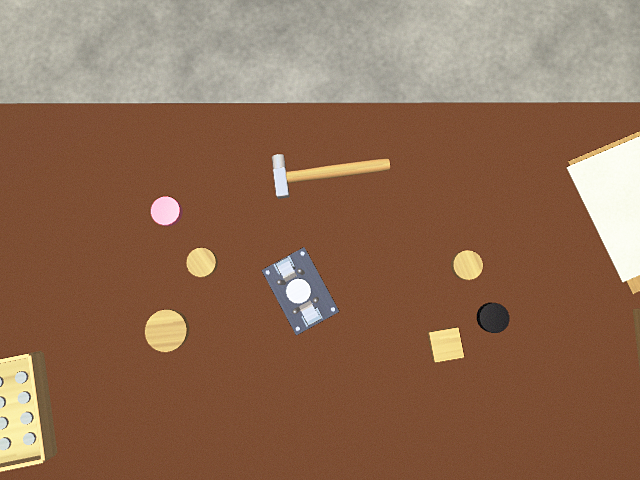

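View pics/scene0.png

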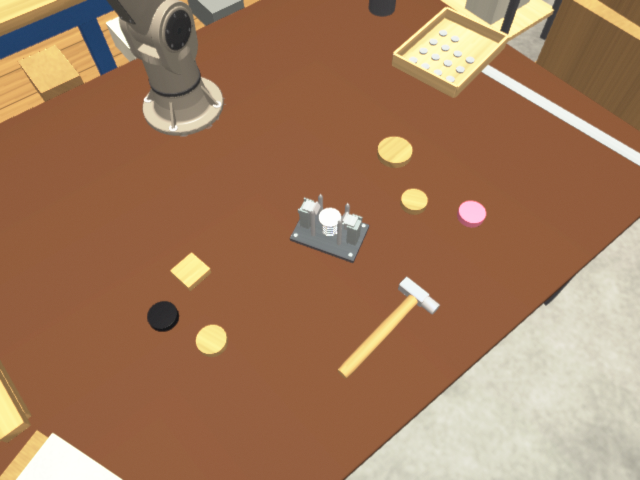

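```bash
cat > h.py <<'E'
import numpy as np,cv2
from station import telemetry,capture,spotter
def ray(p,uv,z):
    K=p['camera_matrix'];T=p['T']
    d=np.linalg.inv(K)@np.array([uv[0],uv[1],1.]); d=T[:3,:3]@np.array([d[0],-d[1],-d[2]])
    c=T[:3,3]; return c+d*(z-c[2])/d[2]
def proj(p,X):
    K=p['camera_matrix'];T=p['T']; c=T[:3,:3].T@(np.asarray(X)-T[:3,3]); q=K@np.array([c[0],-c[1],-c[2]]); return q[:2]/q[2]
E
python3 - <<'E'
from h import *
p=capture('top'); im=p['img']; bgr=im[:,:,::-1]
a=cv2.resize(bgr[230:295,170:235],None,fx=6,fy=6,interpolation=cv2.INTER_CUBIC)
b=cv2.resize(bgr[230:295,435:500],None,fx=6,fy=6,interpolation=cv2.INTER_CUBIC)
cv2.imwrite('pics/crop_d.png',np.hstack([a,b]))
cv2.imwrite('pics/crop_m.png',cv2.resize(bgr[235:345,250:350],None,fx=5,fy=5,interpolation=cv2.INTER_CUBIC))
hsv=cv2.cvtColor(im,cv2.COLOR_RGB2HSV)
for c in [(201,262),(468,265),(166,331),(446,345)]:
    m=((hsv[...,0]>14)&(hsv[...,0]<35)&(hsv[...,2]>150)).astype(np.uint8)
    n,l,st,ce=cv2.connectedComponentsWithStats(m); k=l[c[1],c[0]]
    g=(l==k); pts=np.array([ray(p,(u,v),0.02)[:2] for v,u in np.argwhere(g)])
    A=st[k][4]*np.linalg.norm(ray(p,c,.02)-ray(p,(c[0]+1,c[1]),.02))**2
    print(c,pts.mean(0).round(4),'eqdiam',2*np.sqrt(A/np.pi), np.ptp(pts,0).round(4))
for l in ['magazine']:
    r=spotter.masks_of(p,l)
    for q in r[:2]:
        g=q['region']; print(q['score'],g.sum())
    g=r[0]['region'].astype(np.uint8)
    pts=np.array([ray(p,(u,v),.012)[:2] for v,u in np.argwhere(g)],np.float32)
    print(cv2.minAreaRect(pts))
for uv in [(268,271),(303,253),(333,310),(298,329)]: print(ray(p,uv,.012))
E
```

```text
(201, 262) [0.6055 0.2503] eqdiam 0.05972824469728065 [0.0566 0.0589]
(468, 265) [ 0.6009 -0.2877] eqdiam 0.05968055703996287 [0.0583 0.0584]
(166, 331) [0.469  0.3167] eqdiam 0.08402875456483062 [0.0805 0.0821]
(446, 345) [ 0.4431 -0.2405] eqdiam 0.06780306066579878 [0.0681 0.0661]
0.8 3670
((0.5483111143112183, 0.0499906986951828), (0.1504952758550644, 0.10118575394153595), 28.811979293823242)
[0.58761761 0.11462911 0.012     ]
[0.62438586 0.04373899 0.012     ]
[ 0.50948156 -0.01738933  0.012     ]
[0.47158892 0.05277163 0.012     ]
```

View pics/crop_d.png

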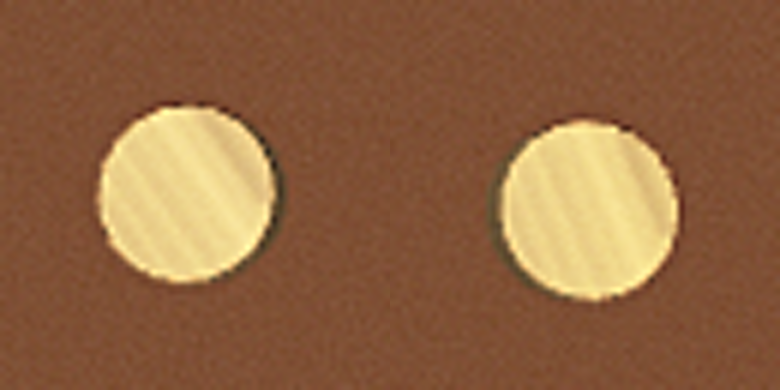

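View pics/crop_m.png

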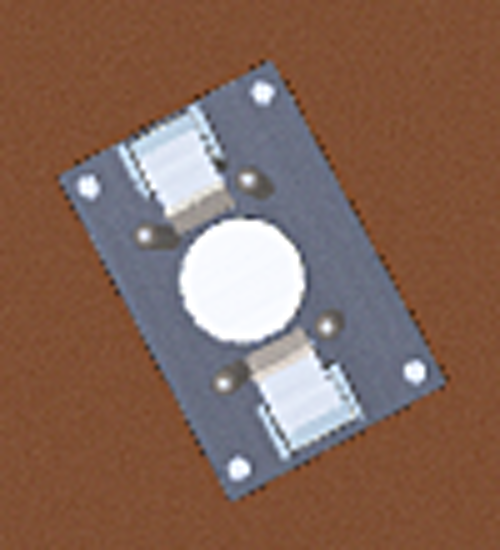

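Both plain beech 60 mm discs, at top px (201,262) and (468,265), measure 59.7 mm across. The pink disc at (165,210), the black one at (493,318) and the 84 mm one at (166,331) are not meant. The magazine is at about (0.548, 0.049) with a yaw of about 28.4°. First I turn the tool to the magazine's yaw, then go over the right-hand disc.

Request:
servo_tool:
  targets:
    - [[85,0,0,0,0,0,-4.2],[85,0,0,0,0,0,-4.2],[85,30,0,0,0,0,0],[85,30,0,0,0,0,0],[85,30,0,0,0,0,0],[85,30,0,0,0,0,0],[85,30,0,0,0,0,0],[85,30,0,0,0,0,0],[85,30,0,0,0,0,0],[85,30,0,0,0,0,0],[85,30,0,0,0,0,0],[85,30,0,0,0,0,0],[85,30,0,0,0,0,0],[85,30,0,0,0,0,0],[85,30,0,0,0,0,0],[85,30,0,0,0,0,0],[85,30,0,0,0,0,0],[85,0,0,0,0,0,0],[85,0,0,0,0,0,0]]

```text
time: 3.18
ee_pos: [0.5832, -0.3038, 0.2311]
ee_rot: [[0.88, 0.475, -0.001], [0.475, -0.88, -0.001], [-0.001, 0.0, -1.0]]
ft_force: [0.7, -0.0, -0.1]
grip_width: 0.085
```

```bash
cat >> h.py <<'E'
def state():
    s=telemetry.sense(); print('t',round(s['time'],2),'pos',np.round(s['ee_pos'],4),'R',np.round(s['ee_rot'],3).tolist(),'g',round(s['grip_width'],4),'F',np.round(s['ft_force'],1)); return s
def to(s,X):
    print('tool shift mm',np.round(s['ee_rot'].T@(np.asarray(X)-s['ee_pos'])*1000,1), 'yaw',np.degrees(np.arctan2(s['ee_rot'][1,0],s['ee_rot'][0,0])))
def wood(p,near,z,diam=.06):
    im=p['img'];hsv=cv2.cvtColor(im,cv2.COLOR_RGB2HSV)
    m=((hsv[...,0]>14)&(hsv[...,0]<35)&(hsv[...,2]>150)).astype(np.uint8)
    n,l,st,ce=cv2.connectedComponentsWithStats(m); out=[]
    for k in range(1,n):
        if st[k][4]<300: continue
        pts=np.array([ray(p,(u,v),z)[:2] for v,u in np.argwhere(l==k)])
        print('wood',ce[k].round(),st[k],pts.mean(0).round(4),np.ptp(pts,0).round(4))
E
python3 - <<'E'
from h import *
s=state(); s['ee_rot']=np.array(s['ee_rot']); to(s,[.601,-.288,.1])
p=capture('wrist'); cv2.imwrite('pics/w1.png',p['img'][:,:,::-1]); print(np.round(p['T'],3).tolist(),p['camera_matrix'][0])
wood(p,None,.02)
for r in spotter.mark_of(p,'disc_a'): print(r)
E
```

```text
t 3.17 pos [ 0.5832 -0.3038  0.2311] R [[0.88, 0.475, -0.001], [0.475, -0.88, -0.001], [-0.001, 0.0, -1.0]] g 0.085 F [ 0.7 -0.  -0.1]
tool shift mm [ 23.3  -5.5 131. ] yaw 28.34548545230795
[[0.474, 0.846, 0.243, 0.645], [-0.88, 0.456, 0.132, -0.271], [0.001, -0.277, 0.961, 0.373], [0.0, 0.0, 0.0, 1.0]] [343.39740835   0.         316.15211116]
wood [597. 250.] [  529    99   111   265 20495] [ 0.6844 -0.5961] [0.2722 0.237 ]
wood [312. 186.] [ 283  158   58   58 2633] [ 0.6025 -0.2897] [0.059  0.0594]
wood [210. 286.] [ 178  260   63   61 2112] [ 0.4508 -0.2427] [0.0676 0.0674]
wood [515. 458.] [ 488  430   54   50 1649] [ 0.416 -0.691] [0.086  0.0526]
wood [541. 472.] [524 457  33  23 395] [ 0.4135 -0.7366] [0.0419 0.0396]
{'location': [0.496, -0.3388, 0.0032], 'score': 0.96}
{'location': [0.5996, -0.2885, 0.0001], 'score': 0.69}
```

View pics/w1.png

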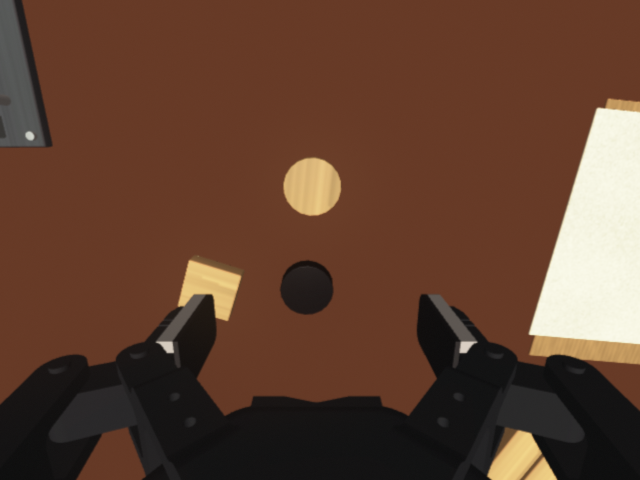

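Request:
servo_tool:
  targets:
    - [[85,12,-2.5,30,0,0,0],[85,11.5,-2.3,30,0,0,0],[85,0,0,40,0,0,0],[85,0,0,40,0,0,0],[85,0,0,40,0,0,0],[85,0,0,30,0,0,0],[85,0,0,14,0,0,0],[85,0,0,6,0,0,0],[85,0,0,0,0,0,0]]

```text
time: 4.4
ee_pos: [0.6028, -0.2881, 0.0022]
ee_rot: [[0.88, 0.475, 0.001], [0.475, -0.88, -0.001], [0.001, 0.001, -1.0]]
ft_force: [-1.2, 0.1, 0.1]
grip_width: 0.085
```

Run:
```python
from h import *
s=state(); s['ee_rot']=np.array(s['ee_rot']); to(s,[.6015,-.2885,0])
p=capture('wrist'); cv2.imwrite('pics/w2.png',p['img'][:,:,::-1])
wood(p,None,.02)
```

```text
t 4.4 pos [ 0.6028 -0.2881  0.0022] R [[0.88, 0.475, 0.001], [0.475, -0.88, -0.001], [0.001, 0.001, -1.0]] g 0.085 F [-1.2  0.1  0.1]
tool shift mm [-1.3 -0.3  2.2] yaw 28.363133769368343
wood [316. 318.] [  244   244   145   140 15048] [ 0.6038 -0.2888] [0.0596 0.0588]
```

View pics/w2.png

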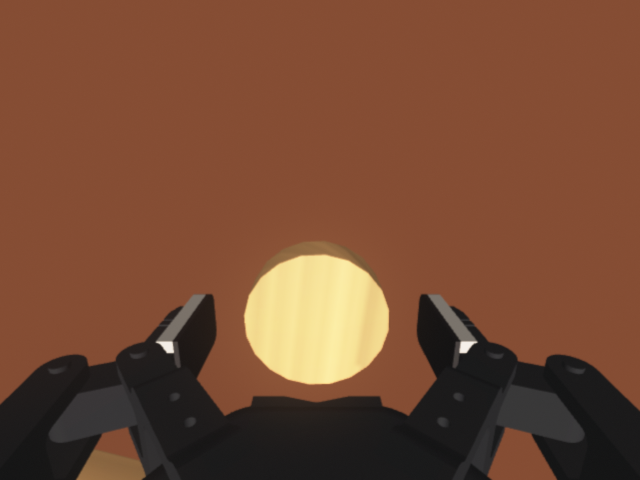

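Request:
servo_tool:
  targets:
    - [[85,0,0,4,0,0,0],[70,0,0,0,0,0,0],[62,0,0,0,0,0,0],[50,0,0,0,0,0,0],[50,0,0,0,0,0,0],[50,0,0,0,0,0,0],[50,0,0,0,0,0,0]]

```text
time: 5.32
ee_pos: [0.603, -0.2878, -0.0019]
ee_rot: [[0.88, 0.475, 0.002], [0.475, -0.88, -0.001], [0.001, 0.001, -1.0]]
ft_force: [0.5, -1.0, 5.2]
grip_width: 0.0584
```

Run:
```python
from h import *
s=state()
p=capture('wrist'); cv2.imwrite('pics/w3.png',p['img'][:,:,::-1])
wood(p,None,.02)
```

```text
t 5.33 pos [ 0.603  -0.2878 -0.0019] R [[0.88, 0.475, 0.002], [0.475, -0.88, -0.001], [0.001, 0.001, -1.0]] g 0.0584 F [ 0.5 -1.   5.2]
wood [316. 322.] [  242   245   149   146 15961] [ 0.6042 -0.2882] [0.06   0.0587]
```

View pics/w3.png

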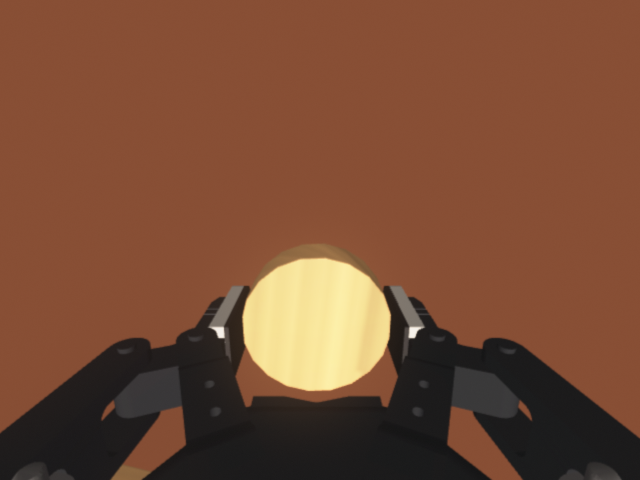

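Request:
servo_tool:
  targets:
    - [[50,0,0,-10,0,0,0],[50,0,0,-30,0,0,0],[50,0,0,-40,0,0,0],[50,0,0,-40,0,0,0],[50,0,0,-40,0,0,0],[50,0,-15,-30,0,0,0],[50,2,-35,-20,0,0,0],[50,2,-40,0,0,0,0],[50,2,-40,0,0,0,0],[50,2,-40,0,0,0,0],[50,2,-40,0,0,0,0],[50,2,-40,0,0,0,0],[50,0,-40,0,0,0,0],[50,0,-23,0,0,0,0],[50,0,-10,0,0,0,0],[50,0,0,0,0,0,0],[50,0,0,0,0,0,0]]

```text
time: 7.5
ee_pos: [0.4597, 0.0009, 0.2072]
ee_rot: [[0.881, 0.474, 0.0], [0.474, -0.881, -0.001], [-0.0, 0.001, -1.0]]
ft_force: [-0.5, 0.6, -0.4]
grip_width: 0.0582
```

Run:
```python
from h import *
s=state(); s['ee_rot']=np.array(s['ee_rot']); to(s,[.548,.049,.15])
for n in ['wrist','top']:
    p=capture(n); cv2.imwrite(f'pics/{n}4.png',p['img'][:,:,::-1])
    if n=='wrist': np.savez('w4.npz',img=p['img'],camera_matrix=p['camera_matrix'],T=p['T'])
    for l in ['magazine','mouth','follower']:
        for r in spotter.mark_of(p,l): print(n,l,np.round(r['location'],4),round(r['score'],2))
```

```text
t 7.5 pos [0.4597 0.0009 0.2072] R [[0.881, 0.474, 0.0], [0.474, -0.881, -0.001], [-0.0, 0.001, -1.0]] g 0.0582 F [-0.5  0.6 -0.4]
tool shift mm [100.6  -0.6  57.2] yaw 28.26612246228134
wrist magazine [ 5.479e-01  4.800e-02 -2.000e-04] 0.92
wrist mouth [0.5508 0.0446 0.1035] 0.64
wrist mouth [0.5546 0.0482 0.0691] 0.38Traceback (most recent call last):
  File "<stdin>", line 7, in <module>
ValueError: it knows: disc, disc_a_center, disc_b_center, lip_level, magazine, mouth, rest_level, square_block, tack_hammer, wide_disc
```

View pics/wrist4.png

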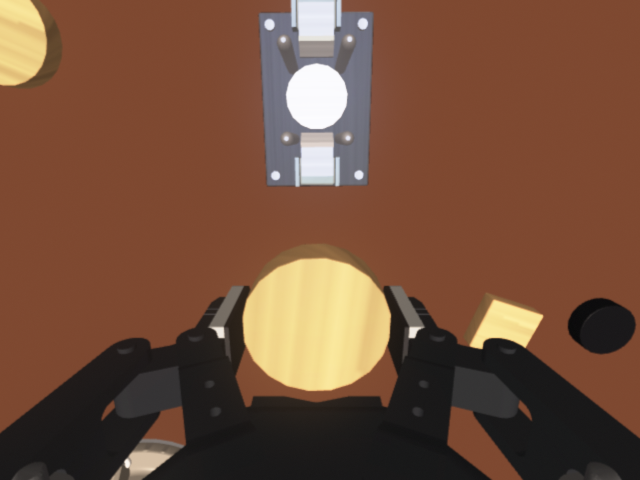

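Run:
```python
from h import *
p=dict(np.load('w4.npz')); im=p['img']
cv2.imwrite('pics/crop4.png',cv2.resize(im[0:195,250:385,::-1],None,fx=4,fy=4,interpolation=cv2.INTER_CUBIC)[:, :][:600] if False else cv2.resize(im[0:195,250:385,::-1],None,fx=3,fy=3,interpolation=cv2.INTER_CUBIC))
m=((im.min(2)>215)).astype(np.uint8); n,l,st,ce=cv2.connectedComponentsWithStats(m)
for k in range(1,n):
    if st[k][1]<200 and st[k][4]>5: print(st[k],ce[k].round(1))
print('follower',[ray(p,ce[k],.068)[:2].round(4) for k in range(1,n) if st[k][4]>1500 and st[k][1]<200])
for name,uvs,z in [('screws',[(269.5,24),(362.5,23.5),(276,175),(359,175)],.012),('tips',[(284,41),(349.5,41),(288,138.5),(347.5,138.5)],.1035)]:
    P=np.array([ray(p,u,z)[:2] for u in uvs]); print(name,P.round(4).tolist(),P.mean(0).round(4),[np.degrees(np.arctan2(*(P[i]-P[i+2])[::-1])).round(2) for i in (0,1)],np.linalg.norm(P[0]-P[2]),np.linalg.norm(P[1]-P[0]))
```

```text
[ 298    2   36   38 1316] [315.9  20.3]
[359  19   8  10  66] [362.5  23.4]
[265  20   9   9  66] [269.1  24. ]
[348  37   4   4  13] [349.2  38.5]
[281  38   4   4  12] [282.8  39.3]
[ 286   64   61   65 3082] [316.3  96.1]
[285 137   3   3   9] [286. 138.]
[346 136   4   4  12] [347.5 137.5]
[301 146  32  31 928] [316.9 160.9]
[355 171   8   8  49] [358.5 174.5]
[272 172   7   7  43] [275.1 175.1]
follower [array([0.55  , 0.0479])]
screws [[0.5876, 0.1139], [0.626, 0.0432], [0.4745, 0.0515], [0.5126, -0.0193]] [0.5502 0.0473] [np.float64(28.89), np.float64(28.87)] 0.1291150372724295 0.08046666922655361
tips [[0.5655, 0.0796], [0.5852, 0.0428], [0.5134, 0.0503], [0.5327, 0.0143]] [0.5492 0.0468] [np.float64(29.39), np.float64(28.46)] 0.059738052439953476 0.041784467510541774
```

View pics/crop4.png

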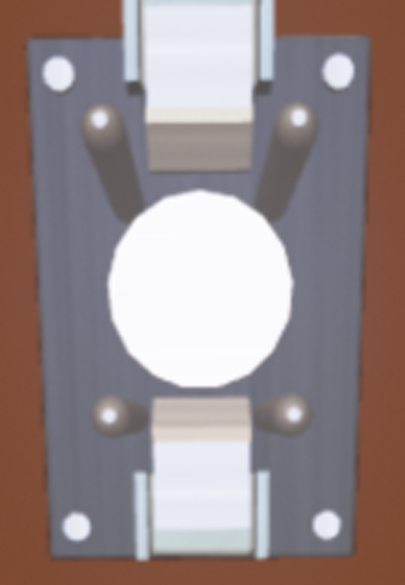

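Run:
```python
from h import *
p=dict(np.load('w4.npz')); im=p['img']
wood(p,None,.2291)
s=state(); R=np.array(s['ee_rot'])
```

```text
wood [20. 41.] [   0    0   47   86 3488] [0.504  0.1279] [0.0277 0.0163]
wood [316. 324.] [  243   257   148   134 15694] [4.606e-01 2.000e-04] [0.0589 0.0586]
wood [506. 324.] [ 469  298   74   51 2164] [ 0.496  -0.0651] [0.0247 0.0242]
wood [145. 461.] [125 450  46  26 776] [0.3644 0.0351] [0.0196 0.0166]
t 7.65 pos [0.4596 0.0013 0.2071] R [[0.881, 0.474, -0.0], [0.474, -0.881, -0.0], [-0.0, 0.0, -1.0]] g 0.058 F [-0.3 -0.8 -0.9]
```

Request:
servo_tool:
  targets:
    - [[50,25,0.3,0,0,0,-0.4],[50,30,0,0,0,0,0],[50,30,0,0,0,0,0],[50,16,0,0,0,0,0],[50,0,0,30,0,0,0],[50,0,0,40,0,0,0],[50,0,0,20,0,0,0],[50,0,0,8,0,0,0],[50,0,0,0,0,0,0],[50,0,0,0,0,0,0]]

```text
time: 8.9
ee_pos: [0.5491, 0.0506, 0.1105]
ee_rot: [[0.877, 0.481, 0.002], [0.481, -0.877, 0.0], [0.002, 0.001, -1.0]]
ft_force: [0.2, -0.2, 0.3]
grip_width: 0.0576
```

Run:
```python
from h import *
s=state(); s['ee_rot']=np.array(s['ee_rot']); to(s,[.5488,.0488,.082])
for n in ['wrist','scene']:
    p=capture(n); im=p['img'][:,:,::-1]
    if n=='scene': im=cv2.resize(im[140:280,270:400],None,fx=4,fy=4,interpolation=cv2.INTER_CUBIC)
    else: wood(p,None,s['ee_pos'][2]+.0219)
    cv2.imwrite(f'pics/{n}5.png',im)
```

```text
t 8.9 pos [0.5491 0.0506 0.1105] R [[0.877, 0.481, 0.002], [0.481, -0.877, 0.0], [0.002, 0.001, -1.0]] g 0.0576 F [ 0.2 -0.2  0.3]
tool shift mm [-1.2  1.4 28.5] yaw 28.776538381184878
wood [72. 27.] [  18    0  103   63 5093] [0.604  0.1653] [0.0241 0.0294]
wood [320. 218.] [295 214  50   9 401] [0.588  0.0694] [0.0106 0.0166]
wood [316. 323.] [  243   256   148   135 15697] [0.55   0.0499] [0.0587 0.0586]
```

View pics/wrist5.png

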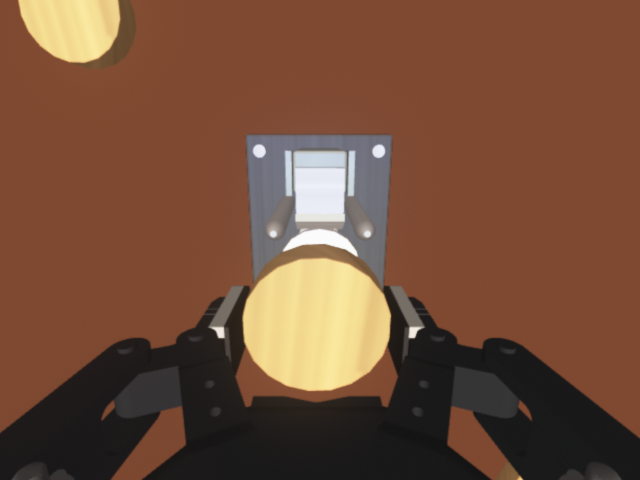

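View pics/scene5.png

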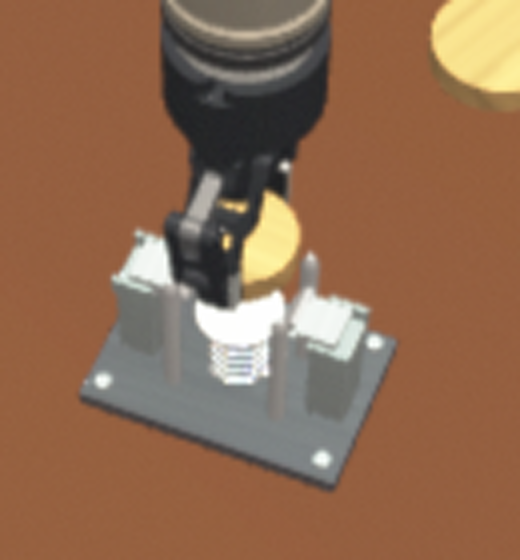

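Run:
```python
from h import *
p=capture('wrist'); im=p['img']; s=state(); R=np.array(s['ee_rot'])
m=((im.min(2)>205)).astype(np.uint8); n,l,st,ce=cv2.connectedComponentsWithStats(m)
for k in range(1,n):
    if st[k][4]>4: print(st[k],ce[k].round(1))
t=np.array([ray(p,u,.1035) for u in [(273,234),(367,233.5)]]); d=ray(p,(316,323),s['ee_pos'][2]+.0219)
print(((t-d)@R*1000).round(1), ((t-s['ee_pos'])@R*1000).round(1))
sc=np.array([ray(p,u,.012) for u in [(259,151),(378.5,151)]]);print(((sc-d)@R*1000).round(1))
```

```text
t 9.05 pos [0.5488 0.0506 0.1103] R [[0.876, 0.481, 0.002], [0.481, -0.876, 0.0], [0.002, 0.001, -1.0]] g 0.058 F [-0.6 -0.1  0.9]
[254 145  11  12 112] [258.9 150.4]
[373 145  12  12 116] [378.6 150.5]
[287 152   4  30  85] [288.1 165.3]
[350 152   4  32  95] [351.3 167.2]
[ 295  168   50   53 2562] [319.7 193.7]
[302 229   4   2   6] [303.2 229.3]
[284 229  74  27 853] [321.2 239.6]
[270 231   7   6  33] [272.9 233.3]
[365 231   6   6  30] [367.4 233.4]
[214 328   9   9  54] [219.3 331.3]
[410 328   9   9  55] [412.7 331.4]
[[ 28.2 -19.3  28.7]
 [ 28.4  22.9  28.8]] [[ 29.4 -18.2   6.8]
 [ 29.6  24.    6.9]]
[[ 61.6 -38.6 120.3]
 [ 61.5  42.5 120.3]]
```

Request:
servo_tool:
  targets:
    - [[50,-1.9,1.8,0,0,0,0],[50,0,0,0,0,0,0],[50,0,0,3,0,0,0],[50,0,0,3,0,0,0],[50,0,0,0,0,0,0]]

```text
time: 9.68
ee_pos: [0.5468, 0.0481, 0.1028]
ee_rot: [[0.876, 0.482, -0.001], [0.482, -0.876, -0.0], [-0.001, -0.0, -1.0]]
ft_force: [-0.3, -0.2, -0.5]
grip_width: 0.0584
```

```bash
cat >> h.py <<'E'
def rel(p,s,uvs,dz=.0219):
    R=np.array(s['ee_rot']); t=np.array([ray(p,u,.1035) for u in uvs]); 
    im=p['img']
E
python3 - <<'E'
from h import *
p=capture('wrist'); im=p['img']; s=state(); R=np.array(s['ee_rot'])
cv2.imwrite('pics/w6.png',im[:,:,::-1])
m=((im.min(2)>205)).astype(np.uint8); n,l,st,ce=cv2.connectedComponentsWithStats(m)
c=[ce[k] for k in range(1,n) if 15<st[k][4]<60 and st[k][1]<300]; print(c)
d=ray(p,(316.3,323),s['ee_pos'][2]+.0219)
t=np.array([ray(p,u,.1035) for u in c]);print(((t-d)@R*1000).round(1))
wood(p,None,s['ee_pos'][2]+.0219)
E
```

```text
t 9.72 pos [0.547  0.0481 0.103 ] R [[0.876, 0.482, -0.001], [0.482, -0.876, -0.0], [-0.001, -0.0, -1.0]] g 0.0582 F [-0.8 -0.3 -0.4]
[array([350.44444444, 162.91111111]), array([284.11111111, 161.22222222]), array([267.52941176, 230.85294118]), array([367.11428571, 231.11428571])]
[[ 59.7  13.7  21.3]
 [ 60.3 -12.9  21.4]
 [ 31.5 -20.7  21.4]
 [ 31.3  21.6  21.4]]
wood [61. 22.] [   6    0  104   54 4242] [0.6014 0.1658] [0.0219 0.0287]
wood [318. 214.] [292 210  52   9 419] [0.5865 0.068 ] [0.0112 0.0172]
wood [316. 324.] [  243   257   148   134 15686] [0.5479 0.0474] [0.0588 0.0584]
```

Request:
servo_tool:
  targets:
    - [[50,0.9,0.3,2,0,0,0],[50,0,0,4,0,0,0],[50,0,0,4,0,0,0],[50,0,0,3,0,0,0],[50,0,0,0,0,0,0]]

```text
time: 10.35
ee_pos: [0.5484, 0.0484, 0.0901]
ee_rot: [[0.876, 0.482, 0.0], [0.482, -0.876, 0.0], [0.001, -0.0, -1.0]]
ft_force: [0.9, 0.3, -1.5]
grip_width: 0.0579
```

Run:
```python
from h import *
p=capture('wrist'); im=p['img']; s=state(); R=np.array(s['ee_rot'])
cv2.imwrite('pics/w7.png',im[:,:,::-1])
m=((im.min(2)>205)).astype(np.uint8); n,l,st,ce=cv2.connectedComponentsWithStats(m)
c=[ce[k] for k in range(1,n) if 15<st[k][4]<60 and st[k][1]<300]; print(c)
d=ray(p,(316.3,323),s['ee_pos'][2]+.0219)
t=np.array([ray(p,u,.1035) for u in c]);print(((t-d)@R*1000).round(1))
wood(p,None,s['ee_pos'][2]+.0219)
```

```text
t 10.4 pos [0.5484 0.0484 0.0901] R [[0.876, 0.482, 0.0], [0.482, -0.876, 0.0], [0.001, 0.0, -1.0]] g 0.0578 F [ 1.7  0.6 -1.8]
[array([352.08333333, 167.41666667]), array([280.65, 167.05]), array([262., 243.]), array([370.41025641, 243.17948718])]
[[ 59.   13.1   8.6]
 [ 59.1 -13.    8.6]
 [ 30.  -21.2   8.5]
 [ 29.9  21.1   8.5]]
wood [47. 22.] [   0    0   96   51 4015] [0.601  0.1702] [0.0221 0.0262]
wood [317. 224.] [288 219  57  11 484] [0.5847 0.0669] [0.0122 0.0187]
wood [316. 325.] [  243   257   148   139 15934] [0.5489 0.0474] [0.0635 0.0585]
```

View pics/w7.png

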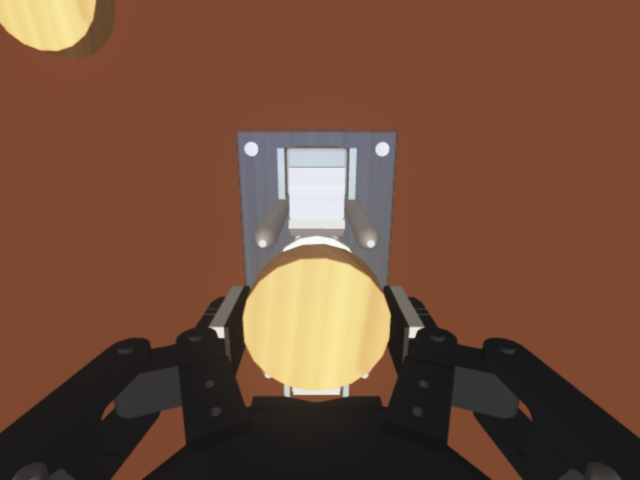

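Request:
servo_tool:
  targets:
    - [[50,0,0,4,0,0,0],[50,0,0,4,0,0,0],[50,0,0,4,0,0,0],[50,0,0,4,0,0,0],[50,0,0,0,0,0,0]]

```text
time: 11.02
ee_pos: [0.5488, 0.0483, 0.0747]
ee_rot: [[0.876, 0.482, 0.002], [0.482, -0.876, -0.0], [0.001, 0.001, -1.0]]
ft_force: [2.7, 1.8, 2.9]
grip_width: 0.0583
```

Run:
```python
from h import *
s=state();p=capture('wrist'); cv2.imwrite('pics/w8.png',p['img'][:,:,::-1])
p=capture('scene'); im=p['img'][:,:,::-1]
cv2.imwrite('pics/s8.png',cv2.resize(im[140:280,270:400],None,fx=4,fy=4,interpolation=cv2.INTER_CUBIC))
```

```text
t 11.03 pos [0.5488 0.0483 0.0747] R [[0.876, 0.482, 0.002], [0.482, -0.876, -0.0], [0.001, 0.001, -1.0]] g 0.0583 F [2.7 1.8 2.9]
```

View pics/s8.png

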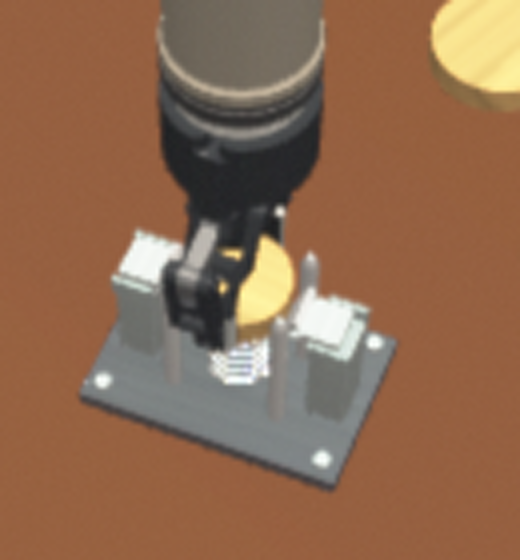

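Request:
servo_tool:
  targets:
    - [[50,0.4,0,4,0,0,0],[50,0,0,4,0,0,0],[50,0,0,4,0,0,0],[50,0,0,4,0,0,0],[50,0,0,0,0,0,0]]

```text
time: 11.75
ee_pos: [0.5485, 0.0485, 0.0585]
ee_rot: [[0.876, 0.482, 0.0], [0.482, -0.876, -0.0], [0.0, 0.0, -1.0]]
ft_force: [-0.2, 1.0, 5.4]
grip_width: 0.0582
```

Request:
servo_tool:
  targets:
    - [[50,0,0,4,0,0,0],[50,0,0,4,0,0,0],[50,0,0,4,0,0,0],[50,0,0,3,0,0,0],[50,0,0,0,0,0,0],[50,0,0,0,0,0,0]]

```text
time: 12.5
ee_pos: [0.5486, 0.0485, 0.0437]
ee_rot: [[0.876, 0.482, 0.0], [0.482, -0.876, -0.0], [0.0, 0.0, -1.0]]
ft_force: [0.3, -0.4, 6.3]
grip_width: 0.0582
```

Run:
```python
from h import *
s=state();p=capture('wrist'); cv2.imwrite('pics/w9.png',p['img'][:,:,::-1])
```

```text
t 12.5 pos [0.5486 0.0485 0.0437] R [[0.876, 0.482, 0.0], [0.482, -0.876, -0.0], [0.0, 0.0, -1.0]] g 0.0582 F [ 0.3 -0.4  6.3]
```

View pics/w9.png

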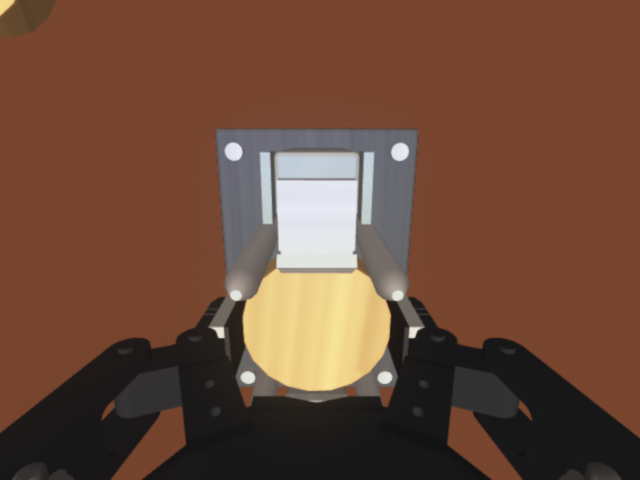

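Request:
servo_tool:
  targets:
    - [[70,0,0,0,0,0,0],[80,0,0,0,0,0,0],[80,0,0,0,0,0,0],[80,0,0,-5,0,0,0],[80,0,0,-25,0,0,0],[80,0,0,-40,0,0,0],[80,0,0,-40,0,0,0],[80,0,0,-20,0,0,0],[80,0,0,0,0,0,0]]

```text
time: 13.68
ee_pos: [0.5499, 0.0487, 0.1754]
ee_rot: [[0.876, 0.482, 0.005], [0.482, -0.876, 0.0], [0.004, 0.002, -1.0]]
ft_force: [-0.4, 0.4, -0.2]
grip_width: 0.0799
```

Run:
```python
from h import *
s=state(); s['ee_rot']=np.array(s['ee_rot']); to(s,[.6055,.2503,.2])
p=capture('wrist'); cv2.imwrite('pics/w10.png',p['img'][:,:,::-1])
p=capture('scene'); im=p['img'][:,:,::-1]
cv2.imwrite('pics/s10.png',cv2.resize(im[140:280,270:400],None,fx=4,fy=4,interpolation=cv2.INTER_CUBIC))
```

```text
t 13.68 pos [0.5499 0.0487 0.1754] R [[0.876, 0.482, 0.005], [0.482, -0.876, 0.0], [0.004, 0.002, -1.0]] g 0.0799 F [-0.4  0.4 -0.2]
tool shift mm [ 145.9 -149.9  -24.3] yaw 28.788320371910842
```

View pics/w10.png

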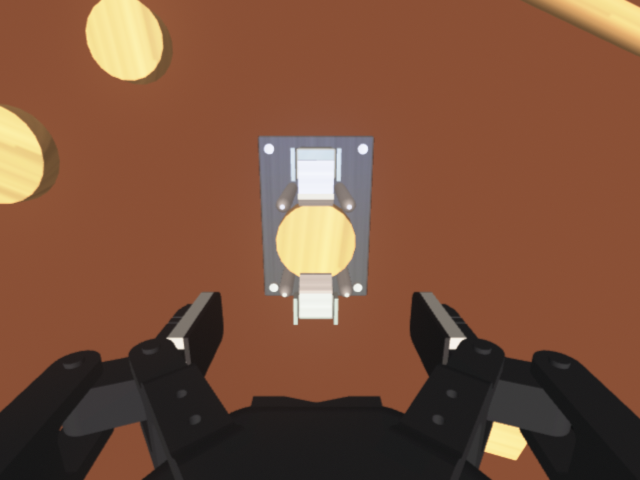

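View pics/s10.png

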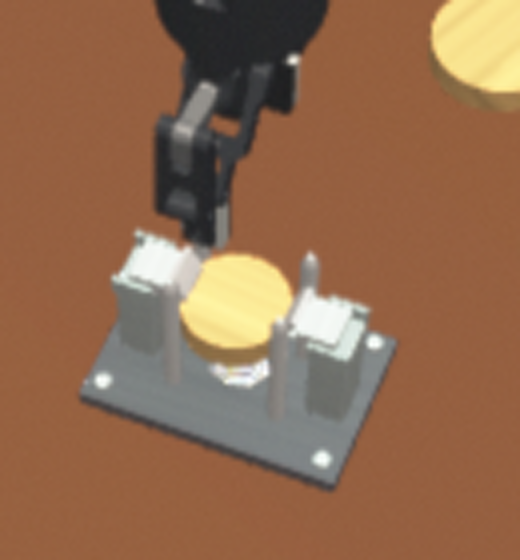

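Request:
servo_tool:
  targets:
    - [[85,0,0,-30,0,0,0],[85,12,-20,0,0,0,0],[85,25,-30,0,0,0,0],[85,25,-30,0,0,0,0],[85,25,-30,0,0,0,0],[85,25,-30,0,0,0,0],[85,10,-10,0,0,0,0],[85,0,0,0,0,0,0],[85,0,0,0,0,0,0]]

```text
time: 14.9
ee_pos: [0.5835, 0.2359, 0.2028]
ee_rot: [[0.878, 0.479, -0.001], [0.479, -0.878, -0.003], [-0.002, 0.002, -1.0]]
ft_force: [-1.2, 0.0, 0.2]
grip_width: 0.0848
```

Run:
```python
from h import *
s=state(); R=s['ee_rot']=np.array(s['ee_rot'])
p=capture('wrist'); cv2.imwrite('pics/w11.png',p['img'][:,:,::-1]); wood(p,None,.02)
to(s,[.6055,.2503,0])
```

```text
t 14.9 pos [0.5835 0.2359 0.2028] R [[0.878, 0.479, -0.001], [0.479, -0.878, -0.003], [-0.002, 0.002, -1.0]] g 0.0848 F [-1.2  0.   0.2]
wood [601. 111.] [ 537   43  103  107 2530] [0.788 0.057] [0.0875 0.0989]
wood [315. 186.] [ 284  155   63   63 3137] [0.6077 0.2487] [0.0594 0.059 ]
wood [193. 269.] [ 152  231   83   76 4647] [0.4754 0.317 ] [0.0836 0.083 ]
wood [496. 333.] [477 293  35  56 398] [0.5631 0.0036] [0.0571 0.044 ]
tool shift mm [ 26.6  -2.5 202.7] yaw 28.6235012801329
```

View pics/w11.png

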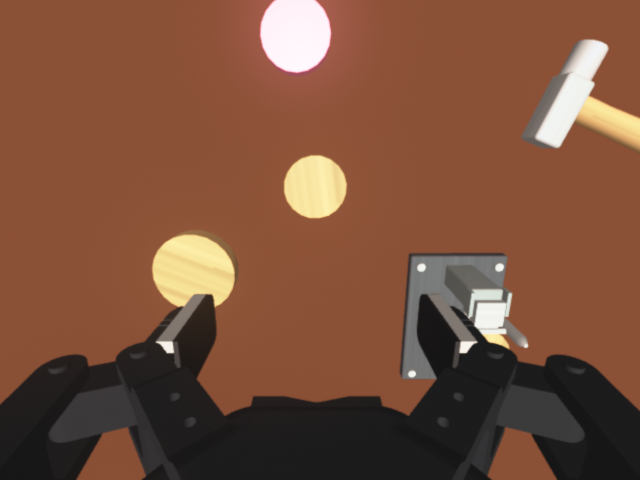

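Request:
servo_tool:
  targets:
    - [[85,14,0,30,0,0,0],[85,13,0,30,0,0,0],[85,0,0,40,0,0,0],[85,0,0,40,0,0,0],[85,0,0,30,0,0,0],[85,0,0,20,0,0,0],[85,0,0,8,0,0,0],[85,0,0,0,0,0,0]]

```text
time: 15.95
ee_pos: [0.6073, 0.2514, 0.0057]
ee_rot: [[0.877, 0.481, 0.001], [0.481, -0.877, 0.0], [0.001, 0.0, -1.0]]
ft_force: [-0.4, -0.4, 1.2]
grip_width: 0.0851
```

Run:
```python
from h import *
s=state(); R=s['ee_rot']=np.array(s['ee_rot'])
p=capture('wrist'); cv2.imwrite('pics/w12.png',p['img'][:,:,::-1]); wood(p,None,.02)
```

```text
t 15.95 pos [0.6073 0.2514 0.0057] R [[0.877, 0.481, 0.001], [0.481, -0.877, 0.0], [0.001, 0.0, -1.0]] g 0.0851 F [-0.4 -0.4  1.2]
wood [319. 314.] [  249   242   142   137 14476] [0.6089 0.2496] [0.0589 0.0588]
wood [113. 460.] [  76  430   70   50 2290] [0.4953 0.2984] [0.0368 0.0285]
```

View pics/w12.png

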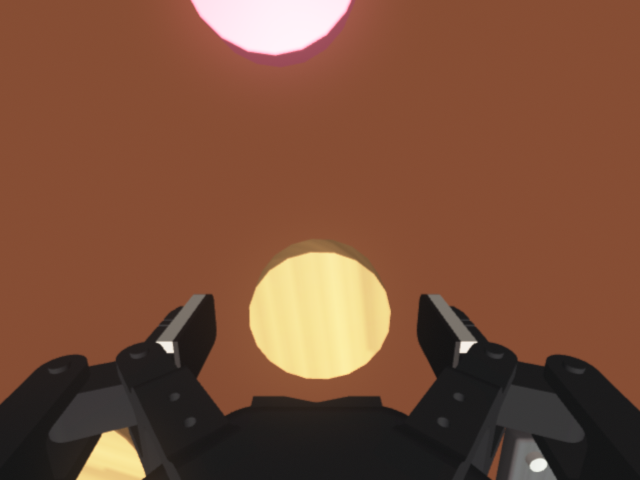

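Request:
servo_tool:
  targets:
    - [[85,-0.4,1.3,4,0,0,0],[85,0,0,3.5,0,0,0],[70,0,0,0,0,0,0],[62,0,0,0,0,0,0],[50,0,0,0,0,0,0],[50,0,0,0,0,0,0],[50,0,0,0,0,0,0],[50,0,0,0,0,0,0]]

```text
time: 17.0
ee_pos: [0.6076, 0.2507, -0.0015]
ee_rot: [[0.876, 0.482, 0.001], [0.482, -0.876, 0.001], [0.001, 0.0, -1.0]]
ft_force: [-0.5, 0.1, 4.8]
grip_width: 0.0578
```

Run:
```python
from h import *
s=state(); R=s['ee_rot']=np.array(s['ee_rot'])
p=capture('wrist'); cv2.imwrite('pics/w13.png',p['img'][:,:,::-1]); wood(p,None,.02)
to(s,[.5484-.1*.876,.0484-.1*.482,.2])
```

```text
t 17.0 pos [ 0.6076  0.2507 -0.0015] R [[0.876, 0.482, 0.001], [0.482, -0.876, 0.001], [0.001, 0.0, -1.0]] g 0.0578 F [-0.5  0.1  4.8]
wood [316. 321.] [  243   245   148   144 15938] [0.6093 0.2505] [0.059  0.0586]
tool shift mm [-249.1  148.8 -201.9] yaw 28.79519809938366
```

View pics/w13.png

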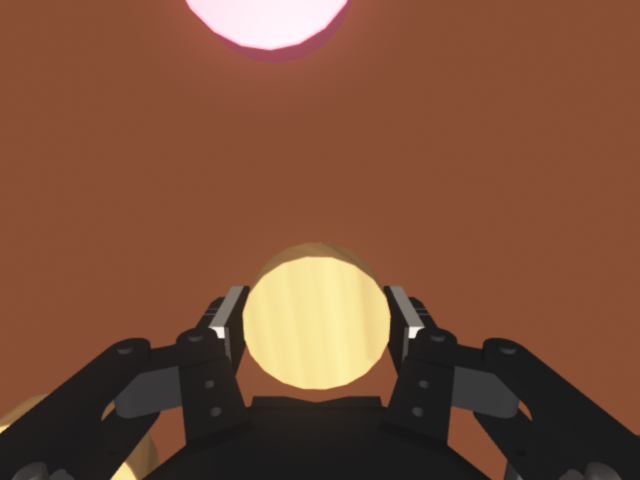

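Request:
servo_tool:
  targets:
    - [[50,0,0,-10,0,0,0],[50,0,0,-30,0,0,0],[50,0,0,-40,0,0,0],[50,0,0,-40,0,0,0],[50,0,0,-40,0,0,0],[50,-10,10,-20,0,0,0],[50,-25,25,0,0,0,0],[50,-30,30,0,0,0,0],[50,-30,30,0,0,0,0],[50,-30,30,0,0,0,0],[50,-20,20,0,0,0,0],[50,-4.5,4,0,0,0,0],[50,0,0,20,0,0,0],[50,0,0,30,0,0,0],[50,0,0,18,0,0,0],[50,0,0,0,0,0,0],[50,0,0,0,0,0,0]]

```text
time: 19.18
ee_pos: [0.5483, 0.0486, 0.1103]
ee_rot: [[0.876, 0.482, 0.001], [0.482, -0.876, 0.001], [0.001, -0.0, -1.0]]
ft_force: [-0.4, 0.5, -0.5]
grip_width: 0.0579
```

```bash
cat > chk.py <<'E'
from h import *
import sys
p=capture('wrist'); im=p['img']; s=state(); R=s['ee_rot']=np.array(s['ee_rot'])
cv2.imwrite('pics/%s.png'%sys.argv[1],im[:,:,::-1])
m=((im.min(2)>205)).astype(np.uint8); n,l,st,ce=cv2.connectedComponentsWithStats(m)
c=[ce[k] for k in range(1,n) if 10<st[k][4]<60 and st[k][1]<300]; print(np.round(c,1).tolist())
d=ray(p,(316.3,323),s['ee_pos'][2]+.0215)
t=np.array([ray(p,u,.1035) for u in c]);print(((t-d)@R*1000).round(1))
wood(p,None,s['ee_pos'][2]+.0215)
to(s,[.5484,.0484,.0901])
E
python3 chk.py w14
```

```text
t 19.23 pos [0.5486 0.0485 0.1107] R [[0.876, 0.482, 0.002], [0.482, -0.876, 0.001], [0.002, 0.0, -1.0]] g 0.0584 F [-0.6  0.5  0.6]
[[269.7, 230.0], [364.4, 230.3]]
[[ 30.  -20.8  28.8]
 [ 29.8  21.5  28.8]]
wood [317. 214.] [292 210  51   9 399] [0.5877 0.0688] [0.0108 0.0165]
wood [317. 239.] [ 265  225  105   40 1869] [0.5796 0.0643] [0.0259 0.0352]
wood [316. 322.] [  243   250   148   139 15676] [0.5498 0.0483] [0.0586 0.0584]
tool shift mm [-0.3 -0.  20.6] yaw 28.833714084482796
```

View pics/w14.png

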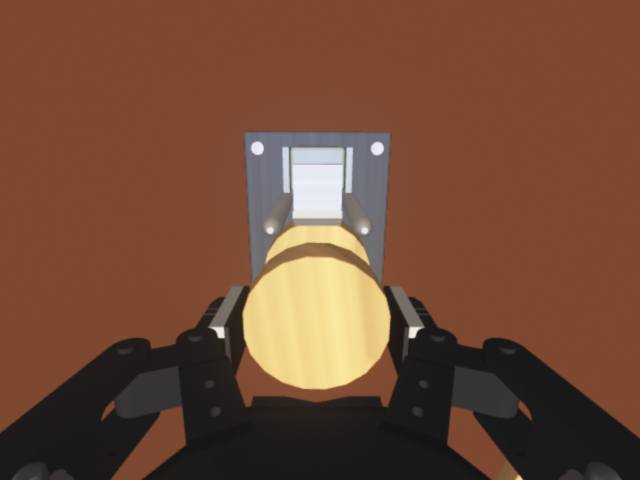

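Request:
servo_tool:
  targets:
    - [[50,-0.5,0.2,5,0,0,0],[50,0,0,5,0,0,0],[50,0,0,4,0,0,0],[50,0,0,4,0,0,0],[50,0,0,0,0,0,0]]

```text
time: 19.85
ee_pos: [0.548, 0.048, 0.0915]
ee_rot: [[0.876, 0.482, 0.001], [0.482, -0.876, 0.001], [0.001, -0.0, -1.0]]
ft_force: [1.8, 1.4, -3.1]
grip_width: 0.0579
```

```bash
python3 chk.py w15
```

```text
t 19.9 pos [0.5479 0.0479 0.0916] R [[0.876, 0.482, 0.001], [0.482, -0.876, 0.001], [0.001, -0.0, -1.0]] g 0.0579 F [ 2.3  2.4 -2.8]
[[280.7, 164.5], [351.3, 165.1], [262.1, 240.4], [369.7, 240.7]]
[[ 60.1 -13.2   9.7]
 [ 59.9  13.    9.7]
 [ 30.9 -21.3   9.6]
 [ 30.7  21.    9.6]]
wood [316. 222.] [288 218  57  10 506] [0.5848 0.067 ] [0.0121 0.0185]
wood [315. 244.] [ 260  233  113   38 1252] [0.5773 0.0634] [0.0269 0.0374]
wood [316. 323.] [  242   254   149   142 15836] [0.5489 0.0473] [0.0641 0.0586]
tool shift mm [ 0.6 -0.2  1.5] yaw 28.81306848425993
```

Request:
servo_tool:
  targets:
    - [[50,0.7,0,0,0,0,0],[50,0,0,3,0,0,0],[50,0,0,4,0,0,0],[50,0,0,4,0,0,0],[50,0,0,4,0,0,0],[50,0,0,0,0,0,0]]

```text
time: 20.65
ee_pos: [0.5507, 0.0479, 0.0787]
ee_rot: [[0.876, 0.482, 0.006], [0.482, -0.876, 0.0], [0.005, 0.002, -1.0]]
ft_force: [1.4, 1.3, 6.3]
grip_width: 0.0577
```

Request:
servo_tool:
  targets:
    - [[50,0,0,4,0,0,0],[50,0,0,4,0,0,0],[50,0,0,4,0,0,0],[50,0,0,4,0,0,0],[50,0,0,0,0,0,0]]

```text
time: 21.28
ee_pos: [0.5522, 0.0484, 0.0637]
ee_rot: [[0.876, 0.482, 0.009], [0.482, -0.876, 0.001], [0.009, 0.003, -1.0]]
ft_force: [3.2, 1.0, 8.4]
grip_width: 0.0581
```

Request:
servo_tool:
  targets:
    - [[50,0,0,4,0,0,0],[50,0,0,4,0,0,0],[50,0,0,4,0,0,0],[50,0,0,3,0,0,0],[50,0,0,0,0,0,0]]

```text
time: 21.9
ee_pos: [0.5522, 0.0485, 0.0487]
ee_rot: [[0.876, 0.482, 0.009], [0.482, -0.876, 0.001], [0.008, 0.003, -1.0]]
ft_force: [2.3, 2.2, 9.2]
grip_width: 0.058
```

```bash
python3 chk.py w16
```

```text
t 21.95 pos [0.5522 0.0484 0.0487] R [[0.876, 0.482, 0.009], [0.482, -0.876, 0.001], [0.008, 0.003, -1.0]] g 0.0578 F [2.8 1.8 9.5]
[]Traceback (most recent call last):
  File "chk.py", line 8, in <module>
    t=np.array([ray(p,u,.1035) for u in c]);print(((t-d)@R*1000).round(1))
                                                    ~^~
ValueError: operands could not be broadcast together with shapes (0,) (3,)
```

View pics/w16.png

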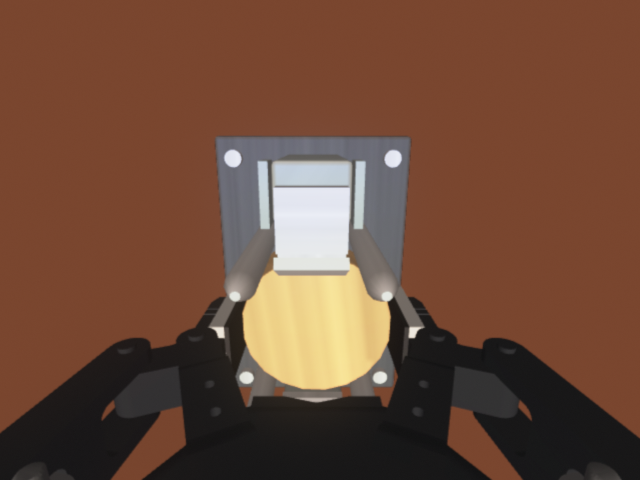

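Request:
servo_tool:
  targets:
    - [[50,-1.5,0,2,0,0,0],[50,-1,0,2,0,0,0],[50,0,0,1,0,0,0],[50,0,0,0,0,0,0]]

```text
time: 22.45
ee_pos: [0.5522, 0.0484, 0.045]
ee_rot: [[0.876, 0.482, 0.014], [0.482, -0.876, 0.003], [0.013, 0.004, -1.0]]
ft_force: [3.4, 2.9, 11.2]
grip_width: 0.0581
```

```bash
sed -i 's/^t=np/if c: t=np/' chk.py; python3 chk.py w17
python3 - <<'E'
from h import *
p=capture('scene'); im=p['img'][:,:,::-1]
cv2.imwrite('pics/s17.png',cv2.resize(im[140:280,270:400],None,fx=4,fy=4,interpolation=cv2.INTER_CUBIC))
E
```

```text
t 22.5 pos [0.5522 0.0484 0.0451] R [[0.876, 0.482, 0.014], [0.482, -0.876, 0.003], [0.013, 0.004, -1.0]] g 0.0581 F [ 4.1  3.5 12.2]
[]
wood [315. 329.] [  242   250   154   140 13884] [0.5505 0.0467] [0.0627 0.0581]
tool shift mm [ -2.8  -1.6 -45.1] yaw 28.807445007145564
```

View pics/w17.png

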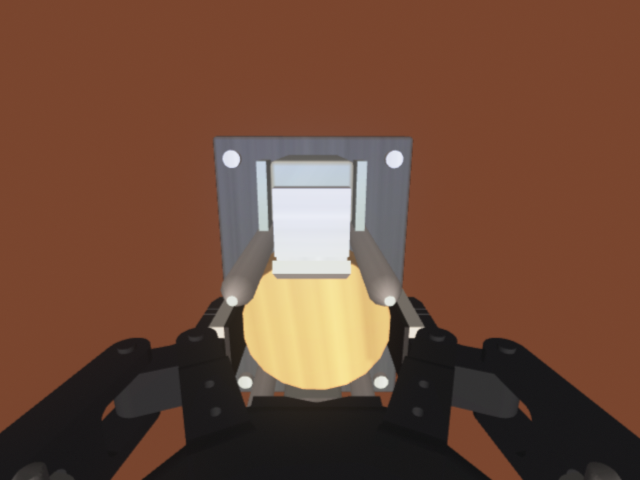

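View pics/s17.png

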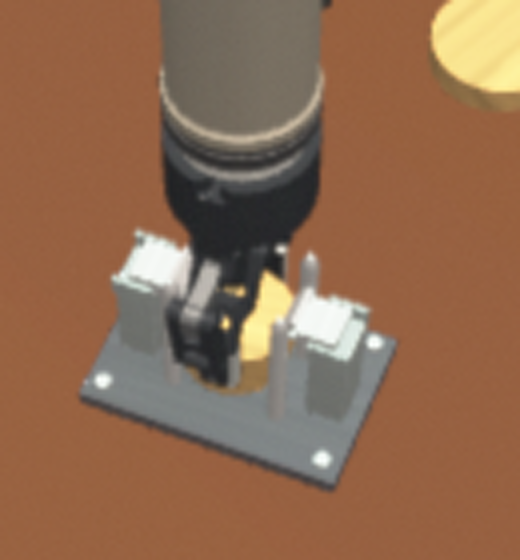

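Request:
servo_tool:
  targets:
    - [[50,1.5,0,0,0,0,0],[50,1,0,0,0,0,0],[50,0,0,0,0,0,0]]

```text
time: 22.92
ee_pos: [0.5523, 0.0485, 0.0444]
ee_rot: [[0.876, 0.482, 0.009], [0.482, -0.876, 0.001], [0.008, 0.003, -1.0]]
ft_force: [1.5, 1.0, 13.5]
grip_width: 0.058
```

```bash
python3 chk.py w18
python3 - <<'E'
from h import *
p=capture('top'); im=p['img'][:,:,::-1]
cv2.imwrite('pics/t18.png',cv2.resize(im[230:350,240:360],None,fx=4,fy=4,interpolation=cv2.INTER_CUBIC))
E
```

```text
t 22.98 pos [0.5523 0.0484 0.0443] R [[0.876, 0.482, 0.009], [0.482, -0.876, 0.001], [0.008, 0.003, -1.0]] g 0.058 F [ 1.2  2.1 12.6]
[]
wood [315. 330.] [  242   250   155   140 13712] [0.5504 0.0467] [0.0628 0.058 ]
tool shift mm [ -3.   -1.7 -45.8] yaw 28.78971691397618
```

View pics/t18.png

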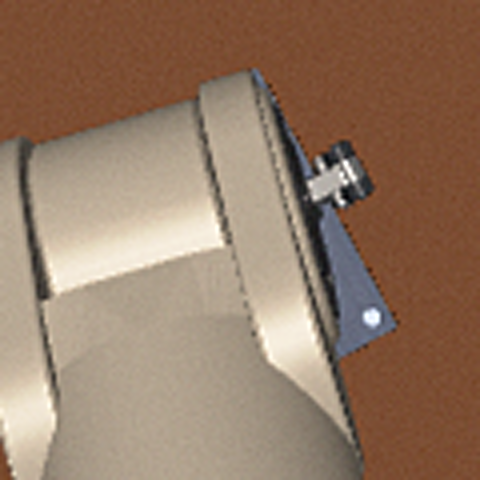

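Request:
servo_tool:
  targets:
    - [[70,0,0,0,0,0,0],[80,0,0,0,0,0,0],[80,0,0,0,0,0,0],[80,0,0,0,0,0,0]]

```text
time: 23.52
ee_pos: [0.5474, 0.0473, 0.0401]
ee_rot: [[0.876, 0.481, -0.002], [0.481, -0.876, -0.0], [-0.002, -0.0, -1.0]]
ft_force: [0.5, -0.1, 0.0]
grip_width: 0.0801
```

```bash
python3 chk.py w19
```

```text
t 23.57 pos [0.5476 0.0474 0.0403] R [[0.876, 0.482, -0.001], [0.482, -0.876, -0.0], [-0.001, -0.0, -1.0]] g 0.0801 F [ 0.6 -1.2 -0.2]
[]
wood [319. 332.] [  237   247   169   151 17526] [0.5454 0.0439] [0.0695 0.0696]
tool shift mm [  1.1  -0.5 -49.8] yaw 28.78824655862225
```

View pics/w19.png

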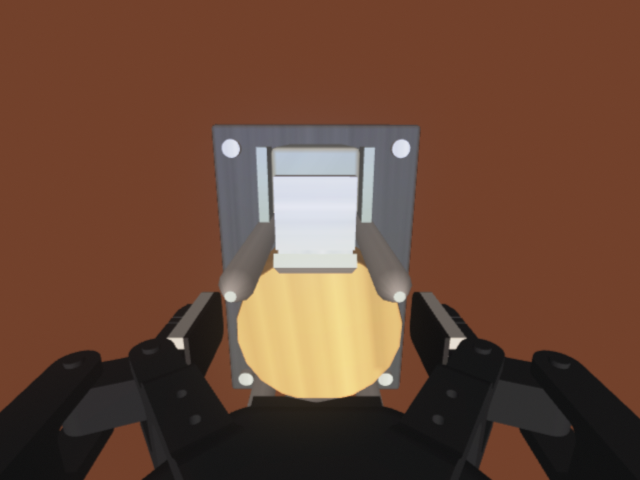

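Request:
servo_tool:
  targets:
    - [[80,0.5,0,-5,0,0,0],[80,0,0,-25,0,0,0],[80,0,0,-40,0,0,0],[80,0,0,-40,0,0,0],[80,0,0,-30,0,0,0],[80,0,0,0,0,0,0]]

```text
time: 24.32
ee_pos: [0.5507, 0.0484, 0.1841]
ee_rot: [[0.876, 0.482, 0.007], [0.482, -0.876, 0.001], [0.006, 0.003, -1.0]]
ft_force: [0.2, -0.5, -0.2]
grip_width: 0.08
```

```bash
python3 chk.py w20
python3 - <<'E'
from h import *
im=cv2.imread('pics/w20.png'); cv2.imwrite('pics/w20c.png',cv2.resize(im[110:340,230:400],None,fx=2.6,fy=2.6,interpolation=cv2.INTER_CUBIC))
p=capture('scene'); im=p['img'][:,:,::-1]
cv2.imwrite('pics/s20.png',cv2.resize(im[140:280,270:400],None,fx=4,fy=4,interpolation=cv2.INTER_CUBIC))
E
```

```text
t 24.38 pos [0.5493 0.0481 0.182 ] R [[0.876, 0.482, 0.003], [0.482, -0.876, 0.0], [0.003, 0.001, -1.0]] g 0.0802 F [ 0.7 -0.4 -0.1]
[[282.0, 205.0], [346.5, 205.2], [273.6, 284.7], [355.5, 284.6], [284.2, 290.2], [344.3, 290.2], [294.5, 306.5]]
[[ 29.5 -22.2 100.1]
 [ 29.3  20.1 100.1]
 [-26.9 -29.6  99.9]
 [-26.9  27.7 100. ]
 [-31.1 -22.3  99.9]
 [-31.2  20.  100. ]
 [-43.7 -15.3  99.9]]
wood [594.  21.] [ 516    0  124   60 3477] [0.6862 0.0212] [0.0146 0.0453]
wood [ 21. 158.] [   0  106   51   97 3912] [0.5576 0.1678] [0.033  0.0212]
wood [316. 235.] [ 278  200   78   71 4435] [0.5824 0.0647] [0.0291 0.0289]
wood [503. 438.] [486 422  37  33 835] [ 0.541  -0.0529] [0.0157 0.0175]
tool shift mm [-0.9 -0.8 91.9] yaw 28.793029588553203
```

View pics/w20c.png

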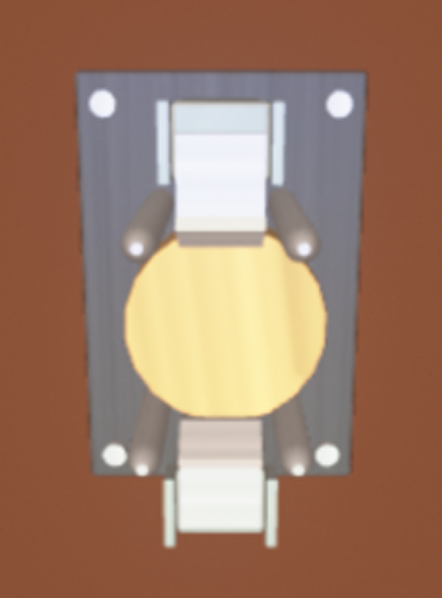

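View pics/s20.png

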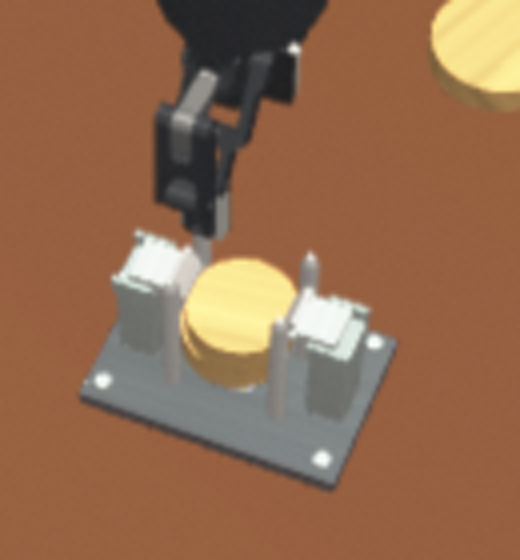

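Request:
servo_tool:
  targets:
    - [[80,-25,0,0,0,0,0],[80,-30,0,0,0,0,0],[80,-20,0,0,0,0,0],[80,0,0,0,0,0,0],[80,0,0,0,0,0,0]]

```text
time: 25.05
ee_pos: [0.483, 0.0122, 0.1801]
ee_rot: [[0.876, 0.482, -0.001], [0.482, -0.876, 0.001], [-0.0, -0.001, -1.0]]
ft_force: [0.5, 0.6, -0.4]
grip_width: 0.0798
```

Run:
```python
from h import *
s=state(); p=capture('wrist'); im=p['img']; cv2.imwrite('pics/w21.png',im[:,:,::-1]); np.savez('w21.npz',img=im,camera_matrix=p['camera_matrix'],T=p['T'])
uv=proj(p,[.5495,.0475,.08]).astype(int); print(uv)
a=im[max(0,uv[1]-75):uv[1]+75,uv[0]-60:uv[0]+60,::-1]
cv2.imwrite('pics/w21c.png',cv2.resize(a,None,fx=4,fy=4,interpolation=cv2.INTER_CUBIC))
wood(p,None,.074)
```

```text
t 25.05 pos [0.483  0.0122 0.1801] R [[0.876, 0.482, -0.001], [0.482, -0.876, 0.001], [-0.0, -0.001, -1.0]] g 0.0798 F [ 0.5  0.6 -0.4]
[316 131]
wood [11. 63.] [   0   11   29   99 2064] [0.4909 0.243 ] [0.058 0.026]
wood [318. 129.] [ 276   86   86   85 5925] [0.5514 0.0472] [0.0609 0.0592]
wood [516. 347.] [496 331  48  31 782] [ 0.4799 -0.1794] [0.022  0.0434]
```

View pics/w21c.png

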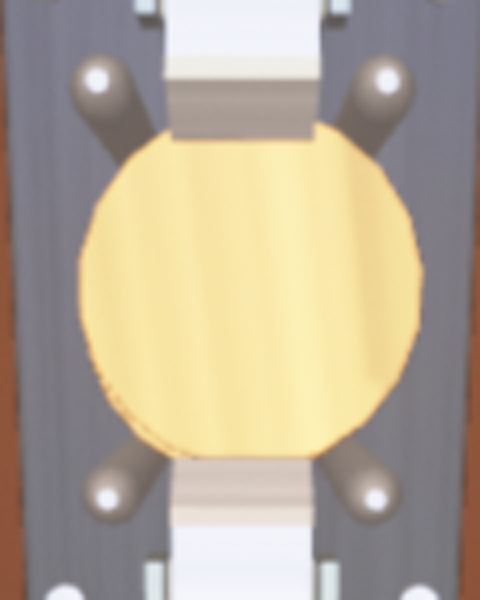

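Run:
```python
from h import *
p=dict(np.load('w21.npz')); im=p['img']; R=np.array([[.876,.482,0],[.482,-.876,0],[0,0,-1]])
c=np.array([.5499,.0475,0])
print('cam',((p['T'][:3,3]-c)@R*1000).round())
f=lambda u,z:((ray(p,u,z)-c)@R*1000).round(1)
def crop(x,y): return (256+x/4,56+y/4)
for n,xy,z in [('tip',(96,80),.1035),('tip',(388,80),.1035),('tip',(107,498),.1035),('tip',(376,498),.1035),('frontlip',(245,140),.075),('rearlip',(242,458),.075),('discL',(80,285),.074),('discR',(422,285),.074),('discfront',(315,121),.074),('front top edge',(245,80),.085),('rear slope',(242,522),.085)]: print(n,f(crop(*xy),z))
# fit circle to disc boundary
hsv=cv2.cvtColor(im,cv2.COLOR_RGB2HSV); m=((hsv[...,0]>14)&(hsv[...,0]<35)&(hsv[...,2]>150)).astype(np.uint8)
n,l,st,ce=cv2.connectedComponentsWithStats(m); k=l[129,318]; cs,_=cv2.findContours((l==k).astype(np.uint8),cv2.RETR_EXTERNAL,cv2.CHAIN_APPROX_NONE)
P=np.array([f(q[0],.074)[:2] for q in cs[0]])
from scipy.optimize import least_squares
for z in [.074,.078]:
  P=np.array([f(q[0]+0.,z)[:2] for q in cs[0]]); Q=P[np.abs(P[:,1])>14]
  r=least_squares(lambda v:np.hypot(Q[:,0]-v[0],Q[:,1]-v[1])-v[2],[0,0,30],loss='soft_l1'); print(z,r.x.round(2), np.abs(r.fun).max().round(2))
```

```text
cam [  -6.   -0. -322.]
tip [  29.9  -21.2 -103.5]
tip [  29.9   21.3 -103.5]
tip [ -30.5  -21.3 -103.5]
tip [ -30.5   21.1 -103.5]
frontlip [ 25.4   0.5 -75. ]
rearlip [-26.7   0.  -75. ]
discL [  2.5 -27.8 -74. ]
discR [  2.5  30.9 -74. ]
discfront [ 28.5  12.2 -74. ]
front top edge [ 32.9   0.5 -85. ]
rear slope [-36.7   0.  -85. ]
0.074 [ 1.16  0.99 29.42] 1.67
0.078 [ 1.03  0.97 28.94] 1.69
```

Run:
```python
from h import *
a=[]
for n,sl in [('scene',np.s_[165:265,275:385]),('top',np.s_[240:340,245:355])]:
    p=capture(n); im=p['img'][:,:,::-1]; a.append(cv2.resize(im[sl],None,fx=3.6,fy=3.6,interpolation=cv2.INTER_CUBIC))
    for l in ['disc_a','wide_disc','square_block','tack_hammer']:
        for r in spotter.mark_of(p,l): print(n,l,np.round(r['location'],4),round(r['score'],2))
cv2.imwrite('pics/f22.png',np.hstack(a))
```

```text
scene disc_a [ 0.5012 -0.3399  0.0027] 0.94
scene disc_a [0.5516 0.0489 0.0555] 0.77
scene disc_a [ 0.7086  0.3256 -0.0013] 0.67
scene disc_a [0.5532 0.0478 0.0307] 0.66
scene wide_disc [0.4663 0.3138 0.0033] 0.72
scene square_block [ 0.4427 -0.2428 -0.0013] 0.6
scene square_block [0.5484 0.0496 0.0052] 0.2
scene tack_hammer [ 0.7952 -0.0189  0.001 ] 0.74
top disc_a [ 0.4957 -0.3418  0.0027] 0.93
top disc_a [0.5531 0.0446 0.0513] 0.65
top disc_a [ 0.7129  0.3232 -0.0019] 0.6
top wide_disc [0.473  0.3194 0.0011] 0.63
top square_block [ 0.4425 -0.244   0.0018] 0.95
top tack_hammer [ 0.7925 -0.0178 -0.006 ] 0.89
```

View pics/f22.png

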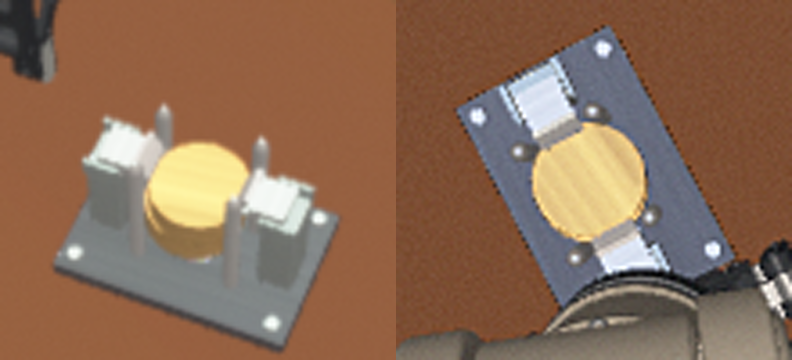

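```bash
python3 -c "
from station import order
print(order.close_job())"
```

```text
the job is handed in; nothing more can be done
None
```

Both 60 mm beech discs are in the magazine, one on the other, and the job was handed in at about 25 s of the 64 s allowed. I kept each disc gripped while pressing it down between the posts, instead of letting go and pushing with shut fingertips. The top was pressed to about 66 mm both times, then I opened the fingers and drew back.

**Catches:** in the last wrist picture the lips are about 25.7 and 26.4 mm from the axis, so both are shut. The upper disc's edge lies under both lips, though only about 2 mm on the -x side.

**Discs:**
- The upper disc sits about 2 mm off the axis; the limit is 6 mm.
- The networks put the undersides at about 51 to 55 mm and 31 mm, against an expected 54 and 34 mm. Their error is about 4 mm.
- I saw no tilt, but I did not measure tilt separately. The catch and follower joints could not be read directly, so follower travel is inferred from the disc heights.

**Other objects:** the wide disc, square block and hammer are still where they were, within measuring error. The gripper was clear of everything at hand-in.

**What did not go cleanly:** on the second press a sideways force of up to about 5 N built up, and the tool was pushed 3 to 4 mm off line. I eased it before releasing. It probably explains why the upper disc lies slightly toward +x. I did not find the cause.

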